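# Turn the stock folder to the next section

### The job

The stock folder lies open on the bench. With a fingertip, turn its loose rigid divider, the one lying on top of the right-hand pile with its tab overhanging, right over the rings so that it lies flat on the left-hand pile and the next section is open. Push it over lightly, never pinching or gripping it; leave the folder where it lies and do not disturb the things around it.

Things in the scene. Friction and masses are not known exactly. Their poses are not given: they have to be found in the camera images.
- binder: A5 ring binder lying open on the bench, black covers, 1.5 kg, loose. Origin: under the middle of its spine, at bench height; x along the spine (away from the robot at yaw 0), y to the left pile, z up. Open covers: 230 (x) by 400 (y) mm, 2.6 mm thick. Each side bears a pile of sheets 210 (x) by 148 mm, from 14 to 162 mm off the spine's middle, top 28.6 mm above the bench.
- rings (a point): middle of the line about which the divider turns: the common centre line of four steel rings 48 mm in diameter, 31 mm above the bench over the spine's middle. The rings stand at binder x = -67.5, -22.5, 22.5 and 67.5 mm, up to 57 mm above the bench.
- divider (a joint): angle of the loose divider (rad): 0 flat on the right-hand (-y) pile, 1.57 upright, 3.14 flat on the left-hand (+y) pile. It turns freely about the ring centre line (point rings, along binder x) and falls to the side it leans to. Stiff grey plastic sheet, 3 mm thick, about 100 g, 216 mm along the spine, 14 to 164 mm from the turning line.
- tab (a point): centre of the loose divider's tab, 171 mm from the turning line, half-way along its outer edge (binder x = 0). Tab: 60 mm along x, ends 180 mm from the turning line, 3 mm thick. At the start it overhangs the sheets by 18 mm, its underside 29.5 mm above the bench, only the cover below it. Lower dividers fixed in the piles have like tabs, at x = -72 (right) and +72 mm (left).
- jar_mid (a point): bystander: screw-top jar, 60 mm wide, 75 mm high, standing; the point is its middle.
- tape_mid (a point): bystander: tape measure, 72 x 36 mm, 66 mm high, standing; the point is its middle.
- screwdriver: bystander: screwdriver about 170 mm long, lying on the bench; origin under its middle, its x axis along the shaft.

How it is judged:
By the outcome, as a careful person would: the job done as asked, in the order asked, and still so for the second after the job is handed in, with the robot touching nothing.
It also fails if it takes over 48 s, if anything falls off the work surface, if the arm or the gripper's body presses on something with over 40 N, if the wrist force passes 120 N, or if a joint passes its speed limit or range.

### The arm

A 6-joint arm with a two-finger parallel gripper is mounted at the origin on the work surface. World frame = base frame: x ahead of the robot, y to its left, z up, the work surface at z = 0. Lengths are in m, angles in rad, forces in N, time in s.
With the tool pointing down it reaches from about 0.375 to 0.975 m from the base axis. Payload 3.8 kg.
Tool frame: the origin (TCP) lies at the very end of the fingers, on their centre line; the grasp point (between the pads) lies 19 mm behind it; z points along the fingers, y is the line along which they close (so a half turn about z gives the same grasp; the last joint's range is limited). The gripper opens to 85 mm and grips with 20 to 120 N. Pads are 22 mm wide; open, the fingers measure 114 mm over their backs; the gripper's body (76 mm by 85 mm) begins 54 mm behind the grasp point. The pads swing forward as they close: fully open they stand 13 mm farther back than shut.
Start: joints at [-1.235, 0.264, 1.604, -0, 1.274, -0.037], TCP at [0.246, -0.629, 0.231] pointing down, gripper open.
Joint ranges: [-2.63, 2.63], [-0.94, 2.18], [0.31, 2.57], [-1.31, 4.45], [0, 2.66], [-2.55, 2.55]. Speed limits (rad/s): [2.57, 2.57, 3.14, 3.14, 3.14, 3.14].

### API

Orientations are given as a rotation vector (axis times angle).
In Python, from workcell import * gives the robot as it stands.
- The arm moves only by the shell command python3 -m crank 'ROWS' [OPENING] [FORCE]. ROWS is JSON, a list that holds one entry, the list of rows, each a list of 6 numbers: the shift along the tool's x, y, z in cm, then the turn, a rotation vector about the tool's x, y, z in rad. In form: [[[dx, dy, dz, ax, ay, az], ...]]. A call has 1 to 8 rows; each row shifts and turns the commanded pose from where the row before left it, along the tool's axes as they then stand; what a row does not reach is not made up. A row lasts 1/12 s, in which the tool goes at most 41.7 mm and 7.16 degrees, less where a joint would pass 70% of its speed; a pose out of reach is approached as far as the arm can. A call with a gripper value outside its range is refused whole. OPENING is the finger opening in cm, from 0 to 8.54, set as the call begins (- or left out, the last holds). The fingers move at their own pace and stop on an object; FORCE is the grip in N (left out, the last holds). Time passes only in rows, so rows that do not move let the fingers close. It gives the time, the measured TCP pose, the force, the opening and the grip force at its end, in the units of the state.
- read_state(): the state, without advancing time (a new reading comes with each control period).
- read_camera(name): name is "scene" or "side" or "wrist"; returns the picture (420x560x3 uint8, blue, green, red); there is no depth.
- camera_model(name): a dict with "camera_matrix" (3x3 intrinsics, pixels), "k1" (the pictures are not rectified: a ray, as slopes to the right and down, at radius r is drawn at 1 + k1 r^2 times it, then the intrinsics apply), "R" (3x3) and "t" (3): a world point X has camera coordinates R X + t. Camera axes: x right, y down, z forward; pixel columns grow to the right and rows downward; lengths in m; the calibration is good to about 2 mm. A picture is of the moment at which its call begins: read the wrist's pose just before it. camera_model takes no time and is no camera call; for the wrist camera it gives the pose at the moment of the call.
- finish_job(): hands the job in; it is judged then, once.
The state is a dict: "time": time; "q": joint angles; "joint_vel": joint speeds; "joint_torque": joint torques, N m; "tool_pos": TCP position; "tcp_rot": TCP orientation; "wrist_force": force on the tool from outside, world axes, zero at the start; "torque": the same for the moment, N m; "width": opening from 0.0 (shut) to 1.0 (fully open); "grip_force": force on a finger pad.
Only numpy, scipy, OpenCV 4.12 (cv2) and the standard library are available. Lean on these libraries where they do the work, as an engineer would, in place of code of your own. Each camera call takes 0.05 s, during which the arm holds its last target. There are 200 camera calls.

## Working session

There is one attempt and no reset: what is moved stays moved. The work goes in short steps, Python scripts to look and compute and a shell command to move; the robot and the scene stay as the last step left them, time stands still between calls to the robot, and variables do not carry over. Pictures are saved under pics/ and viewed, at most 10 in all, crops included, and the job is handed in when it is done.

```bash
mkdir -p pics; ls
python3 - <<'E'
from workcell import *
import cv2
s=read_state();print(s)
a=read_camera("scene");b=read_camera("side")
cv2.imwrite("pics/scene0.png",a);cv2.imwrite("pics/side0.png",b)
for n in("scene","side"):print(camera_model(n))
E
```

```text
pics
{'time': 0.0, 'q': array([-1.23492783e+00,  2.64740469e-01,  1.60535319e+00, -3.06034087e-06,
        1.27371887e+00, -3.69360389e-02]), 'joint_vel': array([ 2.97978025e-03, -7.05655323e-04,  1.86546315e-04, -1.37512416e-03,
        1.85117158e-05,  4.27014857e-05]), 'joint_torque': array([ 5.28174496e-04, -5.15105581e+01, -3.67314184e+01, -1.35327368e-04,
        1.30050562e-02,  1.44316729e-06]), 'tool_pos': array([ 0.24558947, -0.62795745,  0.22998182]), 'tcp_rot': array([-3.08501494e+00, -5.81809342e-01,  5.23425607e-04]), 'wrist_force': array([ 0.31052672, -0.54622603,  0.19549561]), 'torque': array([-0.08216154,  0.00065098,  0.00632322]), 'grip_force': 0.0, 'width': 1.0031227855672709}
{'camera_matrix': array([[415.1283209 ,   0.        , 272.25583315],
       [  0.        , 415.1283209 , 209.09072166],
       [  0.        ,   0.        ,   1.        ]]), 'k1': -0.018634509482223165, 'R': array([[ 0.49016602,  0.87162693, -0.00194007],
       [ 0.75585649, -0.42616798, -0.49705313],
       [-0.43407169,  0.24217214, -0.86771794]]), 't': array([-0.36401884, -0.4250416 ,  1.13962447])}
{'camera_matrix': array([[403.40553878,   0.        , 278.06945963],
       [  0.        , 403.40553878, 209.68231162],
       [  0.        ,   0.        ,   1.        ]]), 'k1': -0.05372043054854768, 'R': array([[-0.99209187, -0.12360705, -0.02179505],
       [-0.0604385 ,  0.62265217, -0.78016118],
       [ 0.11000416, -0.7726743 , -0.62519878]]), 't': array([0.6288916 , 0.03201679, 1.07062609])}
```

View pics/scene0.png

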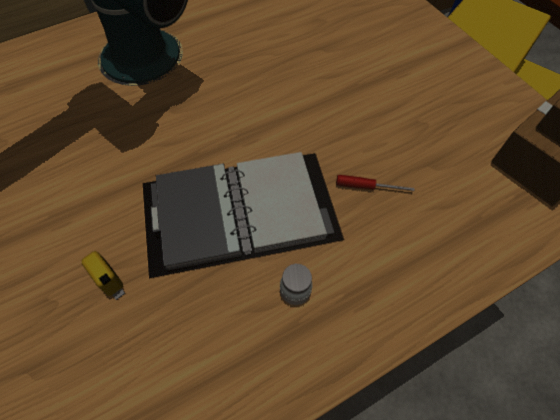

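View pics/side0.png

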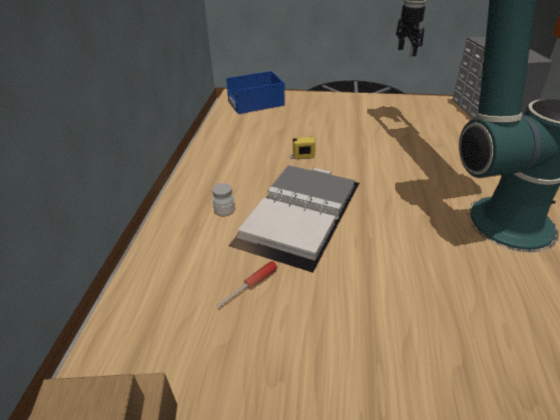

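Scene: the binder spans (145,182)–(340,240), the grey divider is at left with a white tab near (155,218), and the rings run from (230,170) to (247,250). The jar is at (296,283), the tape at (100,270), the screwdriver at (375,185). I'll zoom in for the corners.

Run:
```python
import cv2,numpy as np
a=cv2.imread("pics/scene0.png")[145:280,138:348];b=cv2.imread("pics/side0.png")[160:270,230:365]
f=lambda i,k:np.clip(cv2.resize(i,None,fx=k,fy=k,interpolation=cv2.INTER_CUBIC)*1.8,0,255).astype('uint8')
cv2.imwrite("pics/c1.png",f(a,3.8));cv2.imwrite("pics/c2.png",f(b,5))
```

```text
(no output)
```

View pics/c1.png

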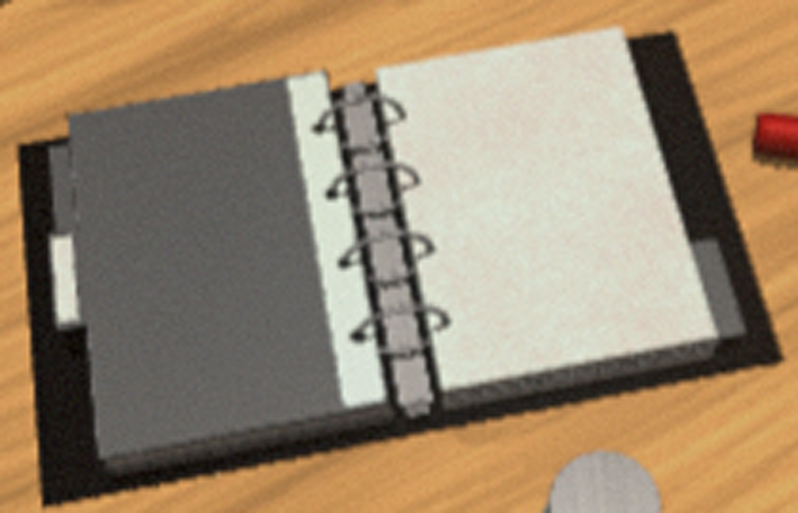

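View pics/c2.png

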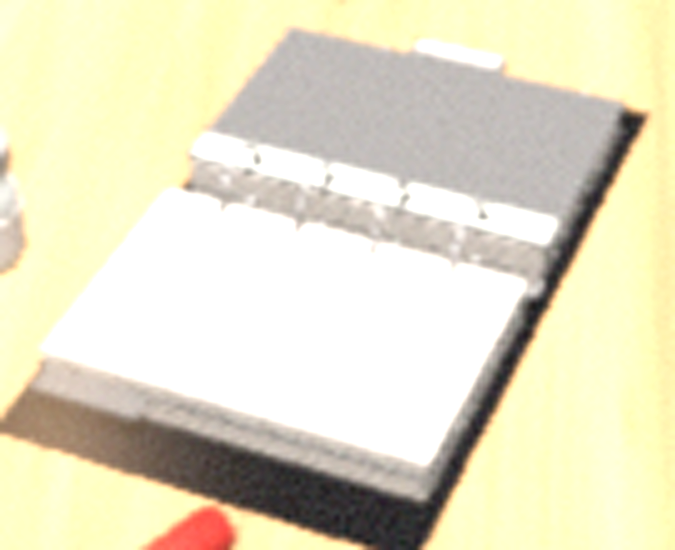

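```bash
cat > h.py <<'E'
from workcell import *
import numpy as np,cv2
from scipy.spatial.transform import Rotation as Rn
def ray(cam,px,z):
    m=camera_model(cam);K=m["camera_matrix"]
    p=cv2.undistortPoints(np.array(px,float).reshape(-1,1,2),K,np.array([m["k1"],0,0,0.]))[:,0]
    d=np.c_[p,np.ones(len(p))]@m["R"];c=-m["R"].T@m["t"]
    return c+d*((z-c[2])/d[:,2])[:,None]
E
python3 - <<'E'
from h import *
c=lambda p,k,o:(np.array(p,float)+.5)/k-.5+o
A=lambda p:c(p,3.8,(138,145)); B=lambda p:c(p,5,(230,160))
def show(n,W,M):
    M=np.array(M,float);W=W[:,:2];mc=M.mean(0);wc=W.mean(0);H=(M-mc).T@(W-wc)
    a=np.arctan2(H[0,1]-H[1,0],H[0,0]+H[1,1]);R=np.array([[np.cos(a),-np.sin(a)],[np.sin(a),np.cos(a)]])
    t=wc-R@mc;print(n,np.round(t,4),round(a,4),np.round((W-(M@R.T+t))*1e3,1).tolist())
cov=[[-.115,-.2],[-.115,.2],[.115,.2],[.115,-.2]]
show("cover",ray("scene",A([(20,145),(674,33),(782,358),(45,505)]),.0026),cov)
pl=[[-.105,.014],[-.105,.162],[.105,.162],[.105,.014]]
show("pile",ray("scene",A([(378,68),(620,28),(717,340),(440,390)]),.0286),pl)
show("pileside",ray("side",B([(530,285),(430,467),(42,357),(170,190)]),.0286),pl)
dv=[[-.108,-.164],[.108,-.164],[.108,-.014-.027],[-.108,-.041]]
show("div",ray("scene",A([(68,115),(98,460)]),.0325),dv[:2])
show("divside",ray("side",B([(627,103),(290,28)]),.0325),dv[:2])
print("tab",ray("scene",A([(50,237),(58,328)]),.0325))
print("tabside",ray("side",B([(505,55),(415,42)]),.0325))
print("ringtops",ray("scene",A([(360,90),(385,155),(400,222),(415,300)]),.055))
print("jar",ray("scene",[(297,270)],.075),"tape",ray("scene",[(98,263)],.066),"scr",ray("scene",[(340,181),(412,191)],.01))
s=read_state();print(Rn.from_rotvec(s["tcp_rot"]).as_matrix().round(3),Rn.from_rotvec(s["tcp_rot"]).inv().as_matrix()[:0])
E
```

```text
cover [0.574  0.0132] -0.3023 [[1.2, 0.9], [1.7, -2.0], [-2.3, -0.4], [-0.6, 1.5]]
pile [0.5735 0.0128] -0.3106 [[0.0, 1.2], [-0.7, -1.4], [0.9, 0.2], [-0.2, -0.0]]
pileside [0.5704 0.0148] -0.2986 [[-0.7, 0.5], [1.0, -0.8], [-0.2, 2.2], [-0.1, -1.8]]
div [0.5746 0.0131] -0.3034 [[0.1, -0.0], [-0.1, 0.0]]
divside [0.5701 0.0164] -0.2976 [[0.5, -0.2], [-0.5, 0.2]]
tab [[ 0.49371506 -0.14941341  0.0325    ]
 [ 0.54828051 -0.165933    0.0325    ]]
tabside [[ 0.49156459 -0.15355026  0.0325    ]
 [ 0.54671992 -0.16300373  0.0325    ]]
ringtops [[0.5045965  0.03675337 0.055     ]
 [0.55007172 0.02921746 0.055     ]
 [0.59184245 0.01683387 0.055     ]
 [0.63732457 0.00204972 0.055     ]]
jar [[0.7751194 0.0329477 0.075    ]] tape [[ 0.58077324 -0.27762305  0.066     ]] scr [[0.62193902 0.24008261 0.01      ]
 [0.72108339 0.36272479 0.01      ]]
[[ 0.931  0.364 -0.001]
 [ 0.364 -0.931  0.002]
 [ 0.    -0.002 -1.   ]] []
```

The scene crop and the side view give the same binder pose: about (0.573, 0.0135), yaw −0.302. I'll shut the fingers and move over towards the tab side, then orient the tool.

```bash
python3 -m crank '[[[2.3,-1.76,0.19,0,0,0],[2.3,-1.76,0.19,0,0,0],[2.3,-1.76,0.19,0,0,0],[2.3,-1.76,0.19,0,0,0],[2.3,-1.76,0.19,0,0,0],[2.3,-1.76,0.19,0,0,0],[2.3,-1.76,0.19,0,0,0],[2.3,-1.76,0.19,0,0,0]]]' 0
python3 -m crank '[[[2.3,-1.76,0.19,0,0,0],[2.3,-1.76,0.19,0,0,0],[2.3,-1.76,0.19,0,0,0],[2.3,-1.76,0.19,0,0,0],[2.3,-1.76,0.19,0,0,0],[2.3,-1.76,0.19,0,0,0],[2.3,-1.76,0.19,0,0,0],[2.3,-1.76,0.19,0,0,0]]]'
python3 -m crank '[[[0,0,0,0,0,-0.112],[0,0,0,0,0,-0.112],[0,0,0,0,0,-0.112],[0,0,0,0,0,-0.112],[0,0,0,0,0,-0.112],[0,0,0,0,0,-0.112],[0,0,0,0,0,-0.112],[0,0,0,0,0,-0.112]]]'
cat >> h.py <<'E'
O=np.array([.573,.0135,0]);RB=Rn.from_euler('z',-.302).as_matrix()
def tcp(*targets):
    s=read_state();R=Rn.from_rotvec(s["tcp_rot"]).as_matrix()
    print("t",round(s["time"],2),"tcp_b mm",((s["tool_pos"]-O)@RB*1e3).round(1),"F_b",(s["wrist_force"]@RB).round(2),"q",s["q"].round(2),"w",round(s["width"],3));print((RB.T@R).round(3))
    for T in targets: # binder mm -> cm in tool
        print(T,((O+RB@(np.array(T)/1e3)-s["tool_pos"])@R*100).round(2))
E
python3 - <<'E'
from h import *
tcp()
s=read_state();R=Rn.from_rotvec(s["tcp_rot"]).as_matrix()
m=camera_model("wrist");print("wristcam in tool",R.T@(-m["R"].T@m["t"]-s["tool_pos"]))
E
```

```text
time: 0.77
tool_pos: [0.3662, -0.4289, 0.2154]
tcp_rot: [-3.086, -0.582, 0.001]
wrist_force: [0.1, -0.8, 0.5]
width: -0.001
grip_force: 0.0
time: 1.43
tool_pos: [0.4862, -0.2308, 0.2004]
tcp_rot: [-3.087, -0.582, 0.001]
wrist_force: [0.6, -0.2, -0.2]
width: -0.0
grip_force: 0.0
time: 2.1
tool_pos: [0.4856, -0.2321, 0.2003]
tcp_rot: [-2.524, -1.869, 0.001]
wrist_force: [0.6, -0.0, -0.3]
width: 0.002
grip_force: 0.0
t 2.1 tcp_b mm [ -10.4 -260.4  200.3] F_b [ 0.62  0.15 -0.26] q [-0.49  0.03  1.93  0.    1.18 -0.2 ] w 0.002
[[-0.006  1.    -0.001]
 [ 1.     0.006  0.   ]
 [ 0.    -0.001 -1.   ]]
wristcam in tool [ 0.08365559  0.00138842 -0.14216924]
```

```bash
python3 -m crank '[[[0,0,0,0,0.112,0],[0,0,0,0,0.112,0],[0,0,0,0,0.112,0],[0,0,0,0,0.112,0],[0,0,0,0,0.112,0],[0,0,0,0,0.112,0],[0,0,0,0,0.112,0],[0,0,0,0,0,0]]]'
python3 - <<'E'
from h import *
tcp((-10,-230,40),(-10,-215,16),(-10,-182,16))
cv2.imwrite("pics/side1.png",read_camera("side"))
E
```

```text
time: 2.77
tool_pos: [0.4839, -0.2336, 0.1968]
tcp_rot: [-2.05, -1.498, -0.849]
wrist_force: [-0.4, 0.7, -0.9]
width: 0.001
grip_force: 0.0
t 2.77 tcp_b mm [ -11.5 -262.4  196.8] F_b [-0.61  0.54 -0.9 ] q [-0.89  0.29  1.84  0.63  1.53 -0.78] w 0.001
[[ 0.008  1.    -0.002]
 [ 0.704 -0.004  0.711]
 [ 0.71  -0.007 -0.704]]
(-10, -230, 40) [-8.86  0.25 13.33]
(-10, -215, 16) [-9.51  0.26 16.09]
(-10, -182, 16) [-7.18  0.24 18.43]
```

View pics/side1.png

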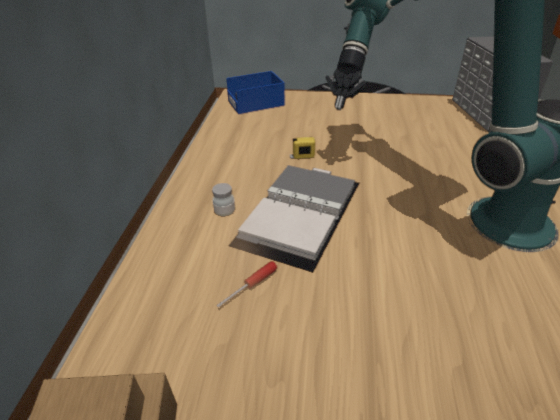

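The arm is tilted as planned, with the fingertip near (340,103) and clear of everything. Now I'll descend beside the tab.

```bash
python3 -m crank '[[[-1.25,0.04,1.9,0,0,0],[-1.25,0.04,1.9,0,0,0],[-1.25,0.04,1.9,0,0,0],[-1.25,0.04,1.9,0,0,0],[-1.25,0.04,1.9,0,0,0],[-1.25,0.04,1.9,0,0,0],[-1.25,0.01,1.9,0,0,0],[0,0,0,0,0,0]]]'
python3 -m crank '[[[-0.2,0,0.9,0,0,0],[-0.2,0,0.9,0,0,0],[-0.2,0,0.9,0,0,0],[0,0,0,0,0,0]]]'
python3 - <<'E'
from h import *
tcp((-10,-190,16),(-10,-182,16))
cv2.imwrite("pics/side2.png",cv2.resize(read_camera("side")[120:270,230:400],None,fx=4,fy=4,interpolation=cv2.INTER_CUBIC))
E
```

```text
time: 3.48
tool_pos: [0.4961, -0.1993, 0.0419]
tcp_rot: [-2.048, -1.508, -0.842]
wrist_force: [-0.2, 0.7, -1.5]
width: 0.001
grip_force: 0.0
time: 3.82
tool_pos: [0.5021, -0.1872, 0.0211]
tcp_rot: [-2.05, -1.51, -0.847]
wrist_force: [-0.2, -0.3, 0.2]
width: 0.002
grip_force: 0.0
t 3.82 tcp_b mm [  -8.  -212.7   21.1] F_b [-0.09 -0.34  0.24] q [-0.82  0.49  1.96  0.7   1.24 -0.94] w 0.002
[[-0.     1.    -0.001]
 [ 0.708  0.001  0.706]
 [ 0.706 -0.001 -0.708]]
(-10, -190, 16) [ 1.25 -0.19  1.96]
(-10, -182, 16) [ 1.81 -0.19  2.53]
```

View pics/side2.png

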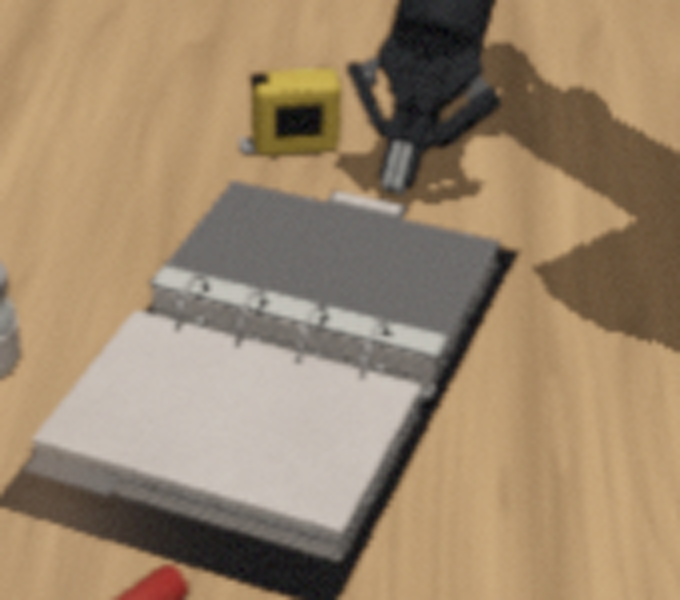

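The shut fingertip at (398,190) faces the tab at (368,203), and the tape is clear. Next I slide under the tab.

```bash
python3 -m crank '[[[0.27,-0.04,0.4,0,0,0],[0.27,-0.04,0.4,0,0,0],[0.27,-0.04,0.4,0,0,0],[0.27,-0.04,0.4,0,0,0],[0.27,-0.04,0.4,0,0,0],[0.27,-0.04,0.4,0,0,0],[0,0,0,0,0,0]]]'
python3 - <<'E'
from h import *
tcp((-10,-182,16))
cv2.imwrite("pics/side3.png",cv2.resize(read_camera("side")[120:240,270:390],None,fx=5,fy=5,interpolation=cv2.INTER_CUBIC))
E
```

```text
time: 4.45
tool_pos: [0.5082, -0.1593, 0.0158]
tcp_rot: [-2.05, -1.51, -0.848]
wrist_force: [-0.3, -1.3, -0.0]
width: -0.001
grip_force: 0.0
t 4.45 tcp_b mm [ -10.5 -184.3   15.8] F_b [ 0.1  -1.36 -0.02] q [-0.78  0.48  1.99  0.73  1.21 -0.94] w -0.001
[[-0.     1.    -0.001]
 [ 0.708  0.001  0.707]
 [ 0.707 -0.001 -0.708]]
(-10, -182, 16) [0.17 0.05 0.15]
```

View pics/side3.png

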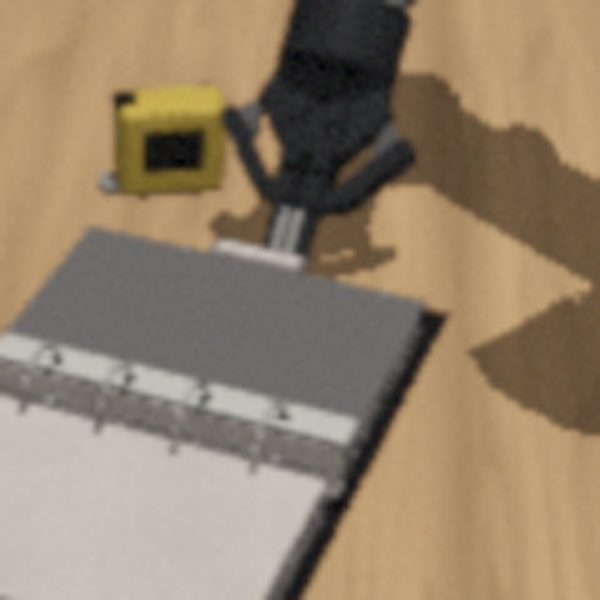

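The tip is under the tab, hidden by it at (285,260). I'll work out the lifting arc in tool axes.

Run:
```python
from h import *
s=read_state();b=(s["tool_pos"]-O)@RB*1e3;c=2**-.5;prev=b
for d in range(4,109,4):
    f=np.radians(d);u=np.array([-np.cos(f),np.sin(f)]);n=np.array([np.sin(f),np.cos(f)])
    P=(180*u+8*c*np.array([1,-1])) if d<=45 else 172*u
    P=P-1.5*n+[0,31]-11*c*np.ones(2); q=np.array([-6,*P]);v=q-prev;prev=q
    print(d,q.round(0),"rows dx,dz cm",round((v[1]+v[2])*c/10,2),round((v[1]-v[2])*c/10,2))
```

```text
4 [  -6. -182.   29.] rows dx,dz cm 1.11 -0.7
8 [  -6. -181.   41.] rows dx,dz cm 0.97 -0.8
12 [  -6. -178.   54.] rows dx,dz cm 1.02 -0.73
16 [  -6. -176.   66.] rows dx,dz cm 1.07 -0.66
20 [  -6. -172.   78.] rows dx,dz cm 1.11 -0.58
24 [  -6. -167.   89.] rows dx,dz cm 1.15 -0.5
28 [  -6. -162.  101.] rows dx,dz cm 1.18 -0.42
32 [  -6. -156.  112.] rows dx,dz cm 1.21 -0.34
36 [  -6. -149.  122.] rows dx,dz cm 1.23 -0.25
40 [  -6. -141.  132.] rows dx,dz cm 1.25 -0.16
44 [  -6. -133.  142.] rows dx,dz cm 1.25 -0.08
48 [  -6. -124.  150.] rows dx,dz cm 1.21 0.01
52 [  -6. -115.  158.] rows dx,dz cm 1.2 0.09
56 [  -6. -105.  165.] rows dx,dz cm 1.19 0.18
60 [ -6. -95. 171.] rows dx,dz cm 1.17 0.26
64 [ -6. -85. 177.] rows dx,dz cm 1.15 0.34
68 [ -6. -74. 182.] rows dx,dz cm 1.12 0.42
72 [ -6. -62. 186.] rows dx,dz cm 1.09 0.5
76 [ -6. -51. 190.] rows dx,dz cm 1.06 0.57
80 [ -6. -39. 192.] rows dx,dz cm 1.01 0.65
84 [ -6. -27. 194.] rows dx,dz cm 0.97 0.71
88 [ -6. -15. 195.] rows dx,dz cm 0.91 0.78
92 [ -6.  -3. 195.] rows dx,dz cm 0.86 0.84
96 [ -6.   9. 194.] rows dx,dz cm 0.8 0.9
100 [ -6.  21. 193.] rows dx,dz cm 0.73 0.95
104 [ -6.  32. 190.] rows dx,dz cm 0.66 1.0
108 [ -6.  44. 187.] rows dx,dz cm 0.59 1.04
```

Two half-rows per 4° gives a gentle speed. I'll lift to about 24° first and check.

```bash
python3 -m crank '[[[0.6,0.1,-0.35,0,0,0],[0.5,0.1,-0.35,0,0,0],[0.5,0.1,-0.4,0,0,0],[0.5,0.1,-0.4,0,0,0],[0.5,0.1,-0.36,0,0,0],[0.5,0,-0.36,0,0,0],[0.53,0,-0.33,0,0,0],[0.54,0,-0.33,0,0,0]]]'
python3 -m crank '[[[0.55,0,-0.3,0,0,0],[0.55,0,-0.28,0,0,0],[0.57,0,-0.25,0,0,0],[0.57,0,-0.25,0,0,0],[0,0,0,0,0,0]]]'
python3 - <<'E'
from h import *
tcp((-6,-167,89))
cv2.imwrite("pics/side4.png",cv2.resize(read_camera("side")[80:260,210:420],None,fx=3,fy=3,interpolation=cv2.INTER_CUBIC))
E
```

```text
time: 5.17
tool_pos: [0.5163, -0.1534, 0.0667]
tcp_rot: [-2.052, -1.51, -0.849]
wrist_force: [0.1, -0.2, 0.7]
width: -0.001
grip_force: 0.2
time: 5.58
tool_pos: [0.5189, -0.1452, 0.0906]
tcp_rot: [-2.051, -1.511, -0.849]
wrist_force: [-0.0, 0.3, -0.1]
width: 0.001
grip_force: 0.2
t 5.58 tcp_b mm [  -4.4 -167.6   90.6] F_b [-0.13  0.29 -0.1 ] q [-0.75  0.36  1.98  0.72  1.29 -0.83] w 0.001
[[-0.001  1.     0.001]
 [ 0.708  0.001  0.706]
 [ 0.706  0.001 -0.708]]
(-6, -167, 89) [-0.07 -0.16  0.16]
```

View pics/side4.png

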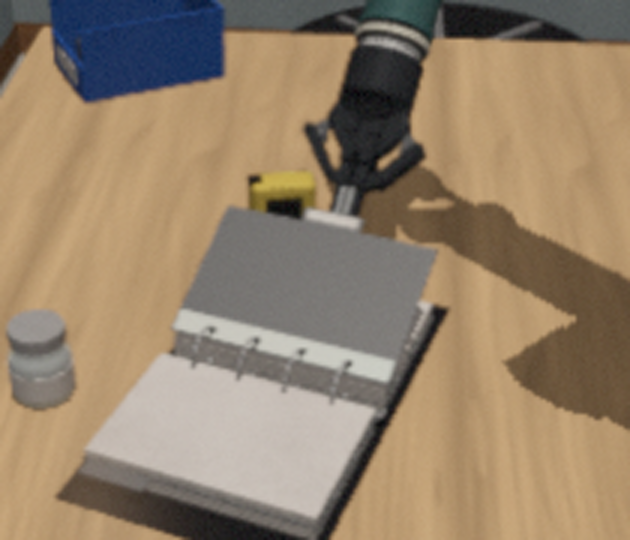

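The divider is up on the fingertip (tab at (333,220), tip behind it). I'll continue the arc.

```bash
python3 -m crank '[[[0.59,0,-0.21,0,0,0],[0.59,0,-0.21,0,0,0],[0.6,0,-0.17,0,0,0],[0.6,0,-0.17,0,0,0],[0.62,0,-0.13,0,0,0],[0.62,0,-0.13,0,0,0],[0.63,0,-0.08,0,0,0],[0.63,0,-0.08,0,0,0]]]'
python3 -m crank '[[[0.63,0,-0.04,0,0,0],[0.63,0,-0.04,0,0,0],[0.61,0,0,0,0,0],[0.61,0,0,0,0,0],[0.6,0,0.05,0,0,0],[0.6,0,0.05,0,0,0],[0.6,0,0.09,0,0,0],[0.6,0,0.09,0,0,0]]]'
python3 -m crank '[[[0.59,0,0.13,0,0,0],[0.59,0,0.13,0,0,0],[0.58,0,0.17,0,0,0],[0.58,0,0.17,0,0,0],[0.56,0,0.21,0,0,0],[0.56,0,0.21,0,0,0],[0,0,0,0,0,0]]]'
python3 - <<'E'
from h import *
tcp((-6,-74,182))
cv2.imwrite("pics/side5.png",cv2.resize(read_camera("side")[30:260,190:430],None,fx=2.5,fy=2.5,interpolation=cv2.INTER_CUBIC))
E
```

```text
time: 6.3
tool_pos: [0.5264, -0.12, 0.1328]
tcp_rot: [-2.052, -1.51, -0.848]
wrist_force: [-0.2, -0.8, -0.3]
width: -0.001
grip_force: 0.2
time: 6.97
tool_pos: [0.5371, -0.0856, 0.1655]
tcp_rot: [-2.052, -1.51, -0.848]
wrist_force: [-0.6, -0.3, -0.4]
width: 0.0
grip_force: 0.2
time: 7.55
tool_pos: [0.5466, -0.0548, 0.183]
tcp_rot: [-2.051, -1.511, -0.849]
wrist_force: [-0.5, 0.1, -0.2]
width: 0.001
grip_force: 0.1
t 7.55 tcp_b mm [ -4.9 -73.1 183. ] F_b [-0.52 -0.04 -0.16] q [-0.59  0.18  2.    0.77  1.33 -0.63] w 0.001
[[-0.001  1.    -0.   ]
 [ 0.708  0.001  0.706]
 [ 0.706  0.001 -0.708]]
(-6, -74, 182) [-0.14 -0.11  0.01]
```

View pics/side5.png

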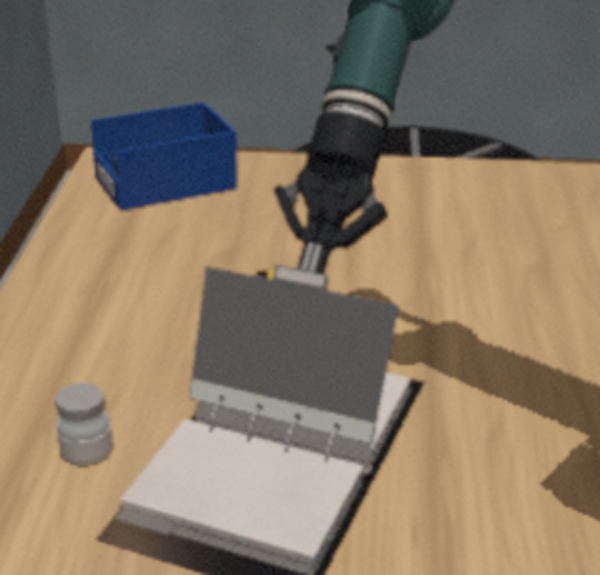

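It's at about 68° and riding well on the tip. I'll push slowly past upright, about 3 to 4 mm per row at the end.

```bash
python3 -m crank '[[[0.53,0,0.26,0,0,0],[0.53,0,0.26,0,0,0],[0.51,0,0.3,0,0,0],[0.51,0,0.3,0,0,0],[0.49,0,0.34,0,0,0],[0.49,0,0.34,0,0,0],[0.4,0,0.34,0,0,0],[0.4,0,0.34,0,0,0]]]'
python3 -m crank '[[[0.3,0,0.28,0,0,0],[0.3,0,0.28,0,0,0],[0.3,0,0.28,0,0,0],[0.3,0,0.28,0,0,0],[0.28,0,0.28,0,0,0],[0.28,0,0.28,0,0,0],[0.25,0,0.28,0,0,0],[0.25,0,0.28,0,0,0]]]'
python3 -m crank '[[[0.25,0,0.28,0,0,0],[0.25,0,0.28,0,0,0],[0.25,0,0.28,0,0,0],[0.25,0,0.28,0,0,0],[0.25,0,0.28,0,0,0],[0.25,0,0.28,0,0,0],[0,0,0,0,0,0],[0,0,0,0,0,0]]]'
python3 - <<'E'
from h import *
tcp()
cv2.imwrite("pics/side6.png",cv2.resize(read_camera("side")[30:270,190:430],None,fx=2.4,fy=2.4,interpolation=cv2.INTER_CUBIC))
E
```

```text
time: 8.27
tool_pos: [0.5598, -0.0123, 0.1921]
tcp_rot: [-2.051, -1.51, -0.848]
wrist_force: [-0.4, -0.8, 0.1]
width: -0.002
grip_force: 0.1
time: 8.93
tool_pos: [0.5693, 0.0177, 0.1922]
tcp_rot: [-2.052, -1.51, -0.848]
wrist_force: [0.0, -0.2, -0.6]
width: 0.0
grip_force: 0.0
time: 9.6
tool_pos: [0.5758, 0.0391, 0.1908]
tcp_rot: [-2.051, -1.51, -0.848]
wrist_force: [-0.1, 0.0, -0.2]
width: -0.006
grip_force: 0.0
t 9.6 tcp_b mm [ -5.   25.3 190.8] F_b [-0.05 -0.01 -0.2 ] q [-0.42  0.14  2.03  0.84  1.23 -0.52] w -0.006
[[-0.     1.    -0.   ]
 [ 0.708  0.     0.706]
 [ 0.706 -0.    -0.708]]
```

View pics/side6.png

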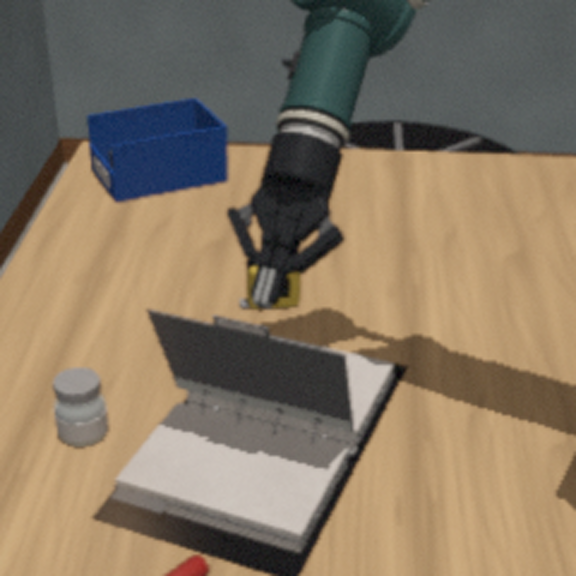

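The divider has passed upright and is falling left, clear of the tip. I'll retreat along the tool, let it settle and check numerically, since my ten pictures are used up.

```bash
python3 -m crank '[[[0,0,-0.5,0,0,0],[0,0,-1,0,0,0],[0,0,-1,0,0,0],[0,0,-1,0,0,0],[0,0,-1.5,0,0,0],[0,0,-1.5,0,0,0],[0,0,-1.5,0,0,0],[0,0,-1,0,0,0]]]' | head -2
python3 -m crank '[[[0,0,0,0,0,0],[0,0,0,0,0,0],[0,0,0,0,0,0],[0,0,0,0,0,0],[0,0,0,0,0,0],[0,0,0,0,0,0],[0,0,0,0,0,0],[0,0,0,0,0,0]]]' | head -2
python3 - <<'E'
from h import *
tcp()
new={n:read_camera(n) for n in("scene","side")};old={n:cv2.imread(f"pics/{n}0.png") for n in new}
def proj(n,b):
    m=camera_model(n);X=O+RB@(np.array(b,float)/1e3)
    return cv2.projectPoints(X[None],cv2.Rodrigues(m["R"])[0],m["t"],m["camera_matrix"],np.array([m["k1"],0,0,0]))[0].ravel()
pts={"left mid":(0,90,32),"left out":(-60,155,32),"left far":(95,60,32),"left tab":(0,172,32),"right mid":(0,-90,29),"right out":(60,-150,29),"right tab":(0,-172,29)}
for k,b in pts.items():
    for n in new:
        x,y=proj(n,b).round().astype(int);g=lambda i:i[y-1:y+2,x-1:x+2].mean((0,1)).round().tolist()
        print(k,n,(x,y),g(old[n]),g(new[n]))
# divider edge line along binder y in both views: grey intensity profile -> where it ends
for n in new:
    pr=[int(new[n][tuple(proj(n,(-85,y,32)).round().astype(int)[::-1])].mean()) for y in range(0,201,8)];print(n,pr)
# bystanders and covers: shift between before and after
for k,n,(x0,x1,y0,y1) in (("jar","scene",(275,320,262,305)),("tape","side",(285,322,132,162)),("jar","side",(205,242,180,220)),("scr","side",(210,285,255,310)),("cover L edge","side",(228,330,225,268)),("scr","scene",(332,416,172,196))):
    t=old[n][y0:y1,x0:x1];r=new[n][y0-6:y1+6,x0-6:x1+6];_,v,_,l=cv2.minMaxLoc(cv2.matchTemplate(r,t,cv2.TM_CCOEFF_NORMED));print(k,n,round(v,3),"shift",(l[0]-6,l[1]-6))
E
```

```text
time: 10.32
tool_pos: [0.5573, -0.0237, 0.2567]
time: 10.98
tool_pos: [0.5568, -0.0215, 0.2543]
t 10.98 tcp_b mm [ -5.  -38.2 254.3] F_b [ 1.18  0.01 -0.08] q [-0.53  0.09  1.96  0.77  1.39 -0.5 ] w 0.0
[[ 0.     1.    -0.001]
 [ 0.708  0.     0.706]
 [ 0.706 -0.001 -0.708]]
left mid scene (np.int64(280), np.int64(195)) [113.0, 122.0, 121.0] [58.0, 60.0, 60.0]
left mid side (np.int64(286), np.int64(222)) [182.0, 190.0, 199.0] [105.0, 107.0, 110.0]
left out scene (np.int64(303), np.int64(167)) [112.0, 122.0, 122.0] [56.0, 58.0, 60.0]
left out side (np.int64(298), np.int64(245)) [181.0, 189.0, 197.0] [104.0, 106.0, 109.0]
left far scene (np.int64(276), np.int64(237)) [112.0, 121.0, 121.0] [63.0, 64.0, 66.0]
left far side (np.int64(258), np.int64(207)) [179.0, 187.0, 197.0] [106.0, 110.0, 113.0]
left tab scene (np.int64(318), np.int64(188)) [15.0, 17.0, 20.0] [123.0, 134.0, 133.0]
left tab side (np.int64(273), np.int64(243)) [94.0, 99.0, 104.0] [158.0, 165.0, 173.0]
right mid scene (np.int64(195), np.int64(211)) [52.0, 53.0, 54.0] [96.0, 104.0, 104.0]
right mid side (np.int64(311), np.int64(186)) [103.0, 105.0, 108.0] [122.0, 128.0, 136.0]
right out scene (np.int64(169), np.int64(242)) [52.0, 54.0, 55.0] [70.0, 75.0, 79.0]
right out side (np.int64(300), np.int64(171)) [103.0, 105.0, 108.0] [140.0, 147.0, 154.0]
right tab scene (np.int64(156), np.int64(218)) [108.0, 116.0, 116.0] [12.0, 13.0, 14.0]
right tab side (np.int64(321), np.int64(172)) [127.0, 131.0, 136.0] [65.0, 88.0, 108.0]
scene [78, 38, 119, 133, 134, 61, 57, 58, 58, 59, 59, 56, 58, 57, 59, 60, 57, 57, 57, 57, 59, 14, 14, 17, 59, 90]
side [109, 107, 189, 191, 187, 114, 106, 107, 106, 106, 105, 109, 105, 105, 108, 107, 110, 105, 108, 107, 105, 106, 87, 98, 32, 28]
jar scene 0.997 shift (0, 0)
tape side 0.85 shift (0, 0)
jar side 0.997 shift (0, 0)
scr side 0.998 shift (0, 0)
cover L edge side 0.73 shift (0, 0)
scr scene 0.996 shift (0, 0)
```

The divider lies flat on the left pile with its tab where expected. The bystanders and the folder haven't shifted, and the arm is clear.

```bash
python3 -c "
from workcell import *
print(finish_job())"
```

```text
the job is handed in; nothing more can be done
None
```

I turned the divider over the rings with the closed fingertip, and it lies flat on the left-hand pile; image checks showed no shift of the folder or bystanders, and I handed the job in about 11 s into the 48 s limit.

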